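# Find the carton with the lead sinkers

### The arm

A 7-joint arm with a two-finger parallel gripper is mounted at the origin on the work surface. World frame = base frame: x ahead of the robot, y to its left, z up, the work surface at z = 0. Lengths are in mm, angles in rad, forces in N, time in s.
With the tool pointing down it reaches from about 400 to 875 mm from the base axis. Payload 19.3 kg.
Tool frame: the origin (TCP) lies at the very end of the fingers, on their centre line; the grasp point (between the pads) lies 19 mm behind it (grip_point_offset is the z of the grasp point in the tool frame, in mm); z points along the fingers, y is the line along which they close (so a half turn about z gives the same grasp; the last joint's range is limited). The gripper opens to 85 mm and grips with 20 to 120 N. Pads are 22 mm wide; open, the fingers measure 114 mm over their backs; the gripper's body (76 mm by 85 mm) begins 54 mm behind the grasp point. The pads swing forward as they close: fully open they stand 13 mm farther back than shut.
Start: joints at [-1.292, 0.521, -0.036, 1.599, 0.021, 1.021, -0.113], TCP at [213.625, 587.349, 231.291] pointing down, gripper open.
Joint ranges: [-2.91, 2.91], [-0.3, 2.13], [-1.5, 1.42], [0.17, 2.43], [-1.26, 4.41], [0.16, 1.93], [-2.52, 2.52]. Speed limits (rad/s): [1.89, 1.89, 2.39, 2.39, 3.01, 3.01, 3.01].

### API

Orientations are given as a 3x3 rotation matrix whose columns are the frame's x, y, z axes.
In Python, from workcell import movep, movel, goto_joints, open_gripper, clamp, wait, inverse_kinematics, read_state, camera, PlanningError, finish_job, grip_point_offset gives the robot as it stands. Calls block until the motion is done:
- movep(position, orientation): joint-space move of the TCP to a pose.
- movel(position, frame=None, max_speed=150, guard=None): straight line of the TCP; frame=None keeps the orientation; max_speed is the mean speed in mm/s. With guard (N) it stops when the force on the tool has changed by that much, and returns True; else False.
- goto_joints(angles): joint-space move.
- open_gripper() and clamp(): open the fingers fully, or close them until they stop; the grip force is fixed at half the most.
- wait(seconds).
- inverse_kinematics(position, orientation): joint angles nearest the present ones, or None.
- read_state(): the state.
- camera(name): name is "scene" or "side" or "wrist"; returns a dict with "image" (384x512x3 uint8, blue, green, red), "range_z" (384x512 float32, mm along the optical axis (not along the pixel's ray), 0 where there is no reading), "fx", "fy", "cx", "cy" (pixels), "cam_to_world" (4x4, takes a point from camera to world coordinates). Camera axes: x right, y up, looking along -z (the intrinsics and any distortion apply to the point x, -y, -z); pixel columns grow to the right and rows downward; lengths in mm; the calibration is good to about 2 mm. A picture is of the moment at which its call begins.
A pose or a line that the arm cannot do raises PlanningError and nothing moves.
- finish_job(): hands the job in; it is judged then, once.
The state is a dict: "time": time; "qpos": joint angles; "qvel": joint speeds; "joint_efforts": joint torques, N m; "eef_pos": TCP position; "tool_rot": TCP orientation; "ft_force": force on the tool from outside, world axes, zero at the start; "torque": the same for the moment, N m; "finger_gap": finger opening in mm; "gripper_force": force on a finger pad.
Only numpy, scipy, OpenCV 4.12 (cv2) and the standard library are available. Lean on these libraries where they do the work, as an engineer would, in place of code of your own. Each camera call takes 0.05 s, during which the arm holds its last target. There are 200 camera calls.

### The job

One of the three identical blue-sleeved cartons on the shop counter still holds lead sinkers. Lift them one after another until you have found the heavy one, and set that one down gently, upright, in the red tray; leave the two light cartons standing upright where they stood at first.

Things in the scene. Friction and masses are not known exactly. Their poses are not given: they have to be found in the camera images.
- box_1_center (a point): Centre (30 mm above the underside) of one of three identical closed brown cartons with a blue sleeve and a white square on top: 90 mm along its x, 60 mm along its y (grasp across this), 60 mm high along z; yaw within 20 degrees of straight ahead. One of the three, not always the same, weighs 0.6 to 0.85 kg, the others 0.1 to 0.18 kg; only weight tells them apart. Contents centred.
- box_2_center (a point): Centre (30 mm above the underside) of one of three identical closed brown cartons with a blue sleeve and a white square on top: 90 mm along its x, 60 mm along its y (grasp across this), 60 mm high along z; yaw within 20 degrees of straight ahead. One of the three, not always the same, weighs 0.6 to 0.85 kg, the others 0.1 to 0.18 kg; only weight tells them apart. Contents centred.
- box_3_center (a point): Centre (30 mm above the underside) of one of three identical closed brown cartons with a blue sleeve and a white square on top: 90 mm along its x, 60 mm along its y (grasp across this), 60 mm high along z; yaw within 20 degrees of straight ahead. One of the three, not always the same, weighs 0.6 to 0.85 kg, the others 0.1 to 0.18 kg; only weight tells them apart. Contents centred.
- tray_floor (a point): Centre of the inner floor (4 mm above the counter) of the shallow red tray, fixed to the counter: 150 mm along its x by 170 mm along its y outside, walls 4 mm thick and 20 mm high above the counter; z up. Its yaw is within 20 degrees of straight ahead.
There are look-alikes about, which are no part of the job. Of the things that look like the part that bears tray_floor, the smaller one is meant.

How it is judged (in metres and radians):
At the end, for the whole second after the job is handed in: The heavy carton rests flat on the floor of the tray (its centre 22 to 38 mm above that floor and between the walls), bearing its weight on the tray; each light carton's centre is within 30 mm of where it started; all three are within 10 degrees of upright and at rest ((((contact force between box_1 and tray above 3.5 N and z of box_1_center in the frame of tray_floor between 0.022 and 0.038 m and x of box_1_center in the frame of tray_floor between -0.071 and 0.071 m and y of box_1_center in the frame of tray_floor between -0.081 and 0.081 m) and distance of each of box_2_center, box_3_center from where it was at the start of the episode below 0.03 m) or ((contact force between box_2 and tray above 3.5 N and z of box_2_center in the frame of tray_floor between 0.022 and 0.038 m and x of box_2_center in the frame of tray_floor between -0.071 and 0.071 m and y of box_2_center in the frame of tray_floor between -0.081 and 0.081 m) and distance of each of box_1_center, box_3_center from where it was at the start of the episode below 0.03 m) or ((contact force between box_3 and tray above 3.5 N and z of box_3_center in the frame of tray_floor between 0.022 and 0.038 m and x of box_3_center in the frame of tray_floor between -0.071 and 0.071 m and y of box_3_center in the frame of tray_floor between -0.081 and 0.081 m) and distance of each of box_1_center, box_2_center from where it was at the start of the episode below 0.03 m)) and angle between each of box_1_center, box_2_center, box_3_center's own z axis and vertical below 0.17 rad and linear speed of each of box_1, box_2, box_3 below 0.02 m/s); the robot touches nothing.
It fails at once if a carton is dropped (falls faster than 0.6 m/s, a fall of about 20 mm, with no finger touching it) ((linear speed of box_1 above 0.6 m/s and contact force between box_1 and the fingers below 0.1 N) or (linear speed of box_2 above 0.6 m/s and contact force between box_2 and the fingers below 0.1 N) or (linear speed of box_3 above 0.6 m/s and contact force between box_3 and the fingers below 0.1 N)).
It also fails if it takes over 64 s, if anything falls off the work surface, if the arm or the gripper's body presses on something with over 40 N, if the wrist force passes 120 N, or if a joint passes its speed limit or range.

## Working session

There is one attempt and no reset: what is moved stays moved. The work goes in short steps, each a Python script; the robot and the scene stay as the last script left them, time stands still between calls to the robot, and variables do not carry over. Pictures are saved under pics/ and viewed, at most 10 in all, crops included, and the job is handed in when it is done.

```bash
mkdir -p pics; cat > h.py <<'E'
import numpy as np, cv2
from workcell import *
def world(c):
    z=c["range_z"]; v,u=np.mgrid[:384,:512]
    x=(u-c["cx"])/c["fx"]*z; y=(v-c["cy"])/c["fy"]*z
    P=np.stack([x,-y,-z,np.ones_like(z)],-1)@c["cam_to_world"].T
    P=P[...,:3]; P[z==0]=np.nan
    return P
E
python3 - <<'E'
from h import *
for n in ("scene","side"):
    c=camera(n); print([k for k in c], c["cam_to_world"].round(2).tolist(), c["fx"])
    cv2.imwrite(f"pics/{n}.png",c["image"]); np.save(n+"_P.npy",world(c)); np.save(n+"_I.npy",c["image"])
a=np.hstack([cv2.imread("pics/scene.png"),cv2.imread("pics/side.png")])
cv2.imwrite("pics/both.png",cv2.resize(a,(800,300)))
print(read_state())
E
```

```text
['image', 'range_z', 'fx', 'fy', 'cx', 'cy', 'cam_to_world'] [[-0.75, -0.47, 0.45, 940.79], [0.66, -0.56, 0.51, 571.29], [0.01, 0.68, 0.73, 882.23], [0.0, 0.0, 0.0, 1.0]] 442.85147181140303
['image', 'range_z', 'fx', 'fy', 'cx', 'cy', 'cam_to_world'] [[0.97, 0.18, -0.14, 277.24], [-0.22, 0.74, -0.64, -714.51], [-0.01, 0.65, 0.76, 868.48], [0.0, 0.0, 0.0, 1.0]] 404.6145784495192
{'time': 0.1, 'qpos': array([-1.29223202,  0.52193994, -0.0363468 ,  1.59993518,  0.0211925 ,
        1.02112097, -0.11278148]), 'qvel': array([ 0.00011587, -0.00108622, -0.00060987, -0.00161425, -0.00090264,
       -0.00085145, -0.00052191]), 'joint_efforts': array([ 4.57594244e-03, -9.28482485e+01,  1.98495425e+00, -3.70524752e+01,
        1.81745086e-02,  5.72852834e-03, -4.78310085e-05]), 'eef_pos': array([213.5017327 , 587.08153595, 230.79775536]), 'tool_rot': array([[-9.39802600e-01,  3.41717700e-01, -2.95235523e-04],
       [ 3.41717823e-01,  9.39802095e-01, -9.75140468e-04],
       [-5.57597955e-05, -1.01732679e-03, -9.99999481e-01]]), 'ft_force': array([-0.38886707, -0.43024164, -0.47098642]), 'torque': array([-0.0467642 , -0.03780688,  0.00580127]), 'gripper_force': 0.0, 'finger_gap': 85.26118977166311}
```

View pics/scene.png

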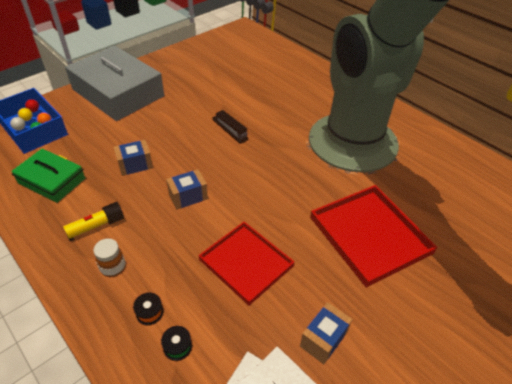

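View pics/side.png

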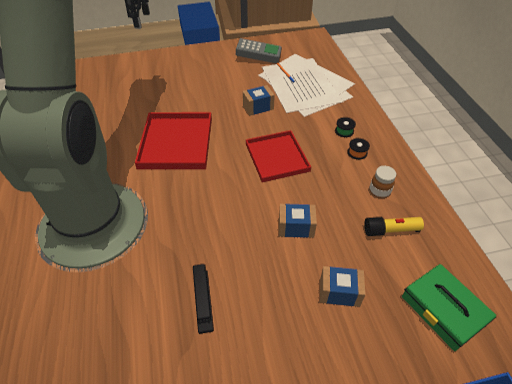

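The scene view shows three cartons at pixels (133,155), (187,188) and (326,330). The red trays are at (247,262), which is smaller, and (372,233), which is larger. I choose the smaller one. The blue bin, green box and grey box are not cartons. Next I measure both views and check with a close crop.

```bash
cat > m.py <<'E'
from h import *
def rects(P,I):
    hsv=cv2.cvtColor(I,cv2.COLOR_BGR2HSV); z=P[...,2]; out=[]
    red=((hsv[...,0]<6)|(hsv[...,0]>174))&(hsv[...,1]>150)&(hsv[...,2]>60)&(abs(z-10)<20)
    top=(z>54)&(z<66)
    for name,m,mn in(("red",red,1500),("top",top,150)):
        m=np.nan_to_num(m).astype(np.uint8)
        n,l,s,c=cv2.connectedComponentsWithStats(m)
        for i in range(1,n):
            if s[i,4]<mn: continue
            q=P[l==i]
            if name=="top": q=q[abs(q[:,2]-np.median(q[:,2]))<4]
            (x,y),(w,h),a=cv2.minAreaRect(q[:,:2].astype(np.float32))
            if name=="top" and max(w,h)>140: continue
            if w<h: w,h,a=h,w,a-90
            a=(a+90)%180-90
            out.append((name,c[i].round(),[round(float(k),1) for k in(x,y,w,h,a,np.median(q[:,2]))]))
    return out
if __name__=="__main__":
    for n in("scene","side"):
        P=np.load(n+"_P.npy");I=np.load(n+"_I.npy"); print(n)
        for r in rects(P,I): print(*r)
    I=np.load("scene_I.npy"); 
    cv2.imwrite("pics/crop.png",cv2.resize(I[130:370,100:440],None,fx=2,fy=2))
E
python3 m.py
```

```text
scene
red [372. 234.] [236.9, 257.5, 256.6, 234.7, 76.0, 6.4]
red [246. 262.] [542.7, 119.0, 184.2, 151.1, -86.5, 4.9]
top [132. 150.] [564.3, -337.1, 90.2, 66.8, -18.6, 60.6]
top [186. 182.] [521.3, -137.1, 90.9, 65.8, -16.0, 60.5]
top [327. 327.] [543.3, 374.3, 92.5, 61.1, 9.4, 60.3]
side
red [174. 141.] [250.3, 262.7, 242.5, 209.3, 76.4, 6.0]
red [277. 156.] [542.0, 123.7, 175.3, 152.1, -87.2, 4.3]
top [258.  93.] [544.3, 373.8, 92.1, 68.1, 10.5, 59.6]
top [298. 214.] [522.3, -138.8, 89.4, 63.4, -15.6, 59.8]
top [343. 280.] [565.1, -337.3, 90.3, 65.1, -20.5, 59.9]
```

View pics/crop.png

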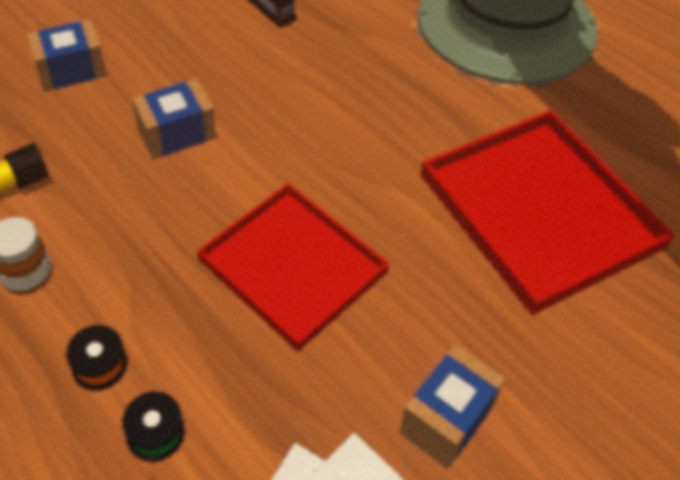

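The crop confirms it: the smaller tray, about 150×170 mm, is at (247,262) in the scene image, and there are exactly three cartons. I start with the nearest carton.

```bash
cat > act.py <<'E'
from h import *
B={3:(543.8,374,10),2:(521.8,-138,-15.8),1:(564.7,-337.2,-19.5)}
T=(542.4,121.0,3.5)
Z=16
def R(a):
    c,s=np.cos(np.radians(a)),np.sin(np.radians(a))
    return np.array([[-c,-s,0],[-s,c,0],[0,0,-1.]])
def fz(n=8):
    wait(.3); v=[]
    for _ in range(n): v.append(read_state()["ft_force"][2]); wait(.02)
    return float(np.mean(v))
def weigh(i):
    x,y,a=B[i]; movep([x,y,190],R(a)); 
    movel([x,y,120],max_speed=150); f0=fz()
    if movel([x,y,Z],max_speed=100,guard=12): print("guard hit",read_state()["eef_pos"]); movel([x,y,120]); raise SystemExit
    clamp(); s=read_state(); print(i,"gap",s["finger_gap"],"grip",s["gripper_force"])
    movel([x,y,60],max_speed=60); 
    f1=fz(); s=read_state(); print("weight N",f0-f1,"gap",s["finger_gap"],"t",s["time"])
    return f0-f1
def release():
    wait(.2); open_gripper(); wait(.2)
    p=read_state()["eef_pos"]; movel([p[0],p[1],150])
    print("released t",read_state()["time"])
def back(i):
    x,y,a=B[i]; movel([x,y,Z+6],max_speed=60); movel([x,y,Z],max_speed=20,guard=6); release()
def tray():
    p=read_state()["eef_pos"]; x,y,a=T
    movel([p[0],p[1],150]); movep([x,y,150],R(a)); movel([x,y,45],max_speed=80)
    movel([x,y,Z+10],max_speed=50); print("contact",movel([x,y,Z+3.5],max_speed=15,guard=4),read_state()["eef_pos"]); release()
E
python3 - <<'E'
from act import *
for i in B:
    for z in (190,Z): assert inverse_kinematics([*B[i][:2],z],R(B[i][2])) is not None
w=weigh(3)
E
```

```text
3 gap 59.552143613285814 grip 65.21653443574905
weight N 6.979532123037164 gap 59.31926260264396 t 5.4833
```

Carton 3 weighs about 7.0 N (0.71 kg), so it is the heavy one and goes to the tray.

```bash
python3 - <<'E'
from act import *
from m import rects
tray()
p=read_state()["eef_pos"]; movep([430,-20,300],R(0))
for n in("scene","side"):
    c=camera(n); cv2.imwrite(f"pics/after_{n}.png",c["image"])
    print(n)
    P=world(c)
    q=P[(P[...,2]>55)&(P[...,2]<72)&(abs(P[...,0]-542)<80)&(abs(P[...,1]-121)<80)]
    print(cv2.minAreaRect(q[:,:2].astype(np.float32)),np.median(q[:,2]))
    for r in rects(P,c["image"]): print(*r)
print(read_state()["ft_force"],read_state()["time"])
E
```

```text
contact True [542.52153045 121.03068576  20.74287295]
released t 11.4167
scene
((542.81201171875, 121.09854125976562), (92.62969207763672, 63.06660079956055), 2.362149477005005) 64.35867695235561
red [372. 234.] [248.6, 254.8, 255.2, 210.3, 76.5, 6.5]
red [247. 267.] [543.2, 119.5, 182.9, 151.2, -86.2, 5.4]
top [132. 150.] [564.7, -336.9, 89.7, 67.9, -19.8, 60.8]
top [186. 182.] [521.2, -138.0, 90.8, 65.2, -16.5, 60.5]
top [245. 248.] [542.5, 121.0, 92.0, 63.0, 2.3, 64.2]
side
((543.106689453125, 120.66537475585938), (91.98396301269531, 66.60820770263672), 2.863124132156372) 63.684004022247734
red [174. 141.] [250.5, 262.4, 240.1, 208.9, 76.4, 6.0]
top [278. 143.] [543.3, 120.4, 92.3, 65.8, 3.5, 63.7]
top [298. 214.] [522.1, -138.5, 90.5, 63.0, -13.8, 59.8]
top [343. 280.] [565.3, -337.1, 89.9, 64.4, -19.8, 60.1]
[ 0.37887854 -0.23254635  0.235557  ] 12.45
```

View pics/after_scene.png

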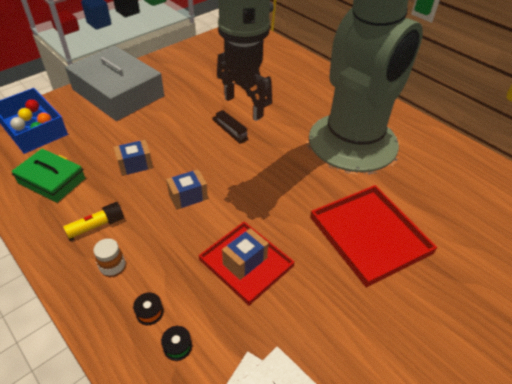

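The carton stands flat and centred in the smaller tray at (245,255), with its top at 64 mm. The light cartons at (133,155) and (187,188) have not moved, and the gripper is clear.

```bash
python3 -c "
from workcell import *
print(finish_job())"
```

```text
the job is handed in; nothing more can be done
None
```

The job is handed in: the first carton I lifted was the heavy one (about 7.0 N, 0.71 kg), and it stands upright and centred in the smaller red tray; the other two were never touched or weighed and stand where they started.

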